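# Clamp the block for laser marking

### The arm

A 7-joint arm with a two-finger parallel gripper is mounted at the origin on the work surface. World frame = base frame: x ahead of the robot, y to its left, z up, the work surface at z = 0. Lengths are in m, angles in rad, forces in N, time in s.
With the tool pointing down it reaches from about 0.35 to 0.9 m from the base axis. Payload 8.1 kg.
Tool frame: the origin (TCP) lies on the centre line of the jaws, within the pads' length; the fingertips stand 17 mm ahead of it and the grasp point (between the pads) lies 2 mm behind it; z points along the fingers, y is the direction in which the jaws open and shut (so a half turn about z gives the same grasp; the last joint's range is limited). The gripper opens to 92 mm and grips with 3 to 60 N. Pads are 19 mm wide; open, the fingers measure 130 mm over their backs; the gripper's body (75 mm by 190 mm) begins 47 mm behind the grasp point.
Start: joints at [1.009, 0.434, 0.025, 1.573, -0.012, 1.134, -0.075], TCP at [0.277, -0.56, 0.221] pointing down, gripper open.
Joint ranges: [-2.62, 2.62], [-0.44, 2.09], [-1.27, 1.32], [0.08, 2.57], [-1.32, 4.46], [0.12, 2], [-2.74, 2.74]. Speed limits (rad/s): [2.22, 2.22, 3.01, 3.01, 3.14, 3.14, 3.14].

### API

Orientations are given as a rotation vector (axis times angle).
In Python, from cell import arm, imaging, job gives the robot as it stands.
- The arm moves only by the tool jog_arm, never from a script. Its argument "moves" is a list of rows, each an object with "fingers": the closure, from -1 (fully open) to 1 (shut); "xyz": the shift along the tool's x, y, z in cm, a list of three; "angular": the turn, a rotation vector about the tool's x, y, z in rad, a list of three. In form: [{"fingers": fingers, "xyz": [dx, dy, dz], "angular": [ax, ay, az]}, ...]. A call has 1 to 12 rows; each row is the pose to reach, as a shift and turn from the pose commanded when the call began, along the tool's axes at that moment; what a row does not reach only later rows make up. A row lasts 1/8 s, in which the tool goes at most 62.5 mm and 10.7 degrees, less where a joint would pass 70% of its speed; a pose out of reach is approached as far as the arm can. A call with a gripper value outside its range is refused whole. The fingers move at their own pace and stop on an object; "grip_force" is the grip in N (left out, the last holds). Time passes only in rows, so rows that repeat a pose let the fingers close. It gives the time, the measured TCP pose, the force and the opening at its end, in the units of the state.
- arm.observe(): the state, without advancing time (a new reading comes with each control period).
- imaging.get_image(name): name is "scene" or "top" or "wrist"; returns the picture (480x640x3 uint8, red, green, blue); there is no depth.
- imaging.camera_params(name): a dict with "fx", "fy", "cx", "cy" (pixels), "dist" ([k1, k2, p1, p2, k3] as OpenCV has them; the pictures are not rectified), "rvec" (rotation vector, rad) and "tvec" (3), from world to camera coordinates, as OpenCV has them; the wrist camera has in their place "hand_eye" (4x4, takes a point from camera to tool coordinates, whose origin is the TCP and whose axes are the flange's). Camera axes: x right, y down, z forward; pixel columns grow to the right and rows downward; lengths in m; the calibration is good to about 2 mm. A picture is of the moment at which its call begins: read the wrist's pose just before it. camera_params takes no time and is no camera call.
- job.sign_off(): hands the job in, once; it reports no verdict.
The state is a dict: "clock": time; "joints": joint angles; "dq": joint speeds; "joint_efforts": joint torques, N m; "position": TCP position; "ee_rot": TCP orientation; "force": force on the tool from outside, world axes, zero at the start; "ft_torque": the same for the moment, N m; "width": opening from 0.0 (shut) to 1.0 (fully open).
Only numpy, scipy, OpenCV 4.12 (cv2) and the standard library are available. Lean on these libraries where they do the work, as an engineer would, in place of code of your own. Each camera call takes 0.05 s, during which the arm holds its last target. There are 200 camera calls.

### The job

One of the two vises on the tooling plate has a rectangular brass block lying loose between its jaws, the other a round slug. Turn the crank of the vise with the rectangular block clockwise until the block is firmly clamped between both jaws, then let go of the crank. Leave the other vise as it is, with its slug loose, and do not disturb the slug, the screwdriver, the bottle or the brush.

Things in the scene. Friction and masses are not known exactly. Their poses are not given: they have to be found in the camera images.
- fixture: Bare-aluminium tooling plate on the table, 320 (its x) x 600 (its y) x 12 mm, carrying two identical grey vises at its y = +150 mm (left as the robot sees it) and -150 mm (right). Origin: on the table, midway between the vises, 20 mm beyond the centre of its underside; x points away from the robot (the way the moving jaws close), z up. It stands anywhere within some 10 cm and 0.2 rad of straight
- rail_mid (a point): Middle of an aluminium rail, 40 x 40 mm, 580 mm long, along the fixture's y above both vises on end posts: x = -43 to -3 mm, z = 222 to 262 mm in its frame (light strip 10 mm lower). It blocks a hand coming straight down on a crank knob at the top of its circle; the robot's side of it is free: come along the crank's leaning axis
- left_crank (a joint): turn of the left crank in rad: 0 = open, grows clockwise (seen looking down on the knob's end), up to 17; starts at 0 to 4.7. A turn (6.28) moves the jaw 12 mm. Self-locking: friction 0.15 N m (4 N at the knob), it stays where it is left. The jaws meet the block at 10.47; within 0.5 rad more the knob needs over 20 N: that is firm, stop there
- left_hub (a point): centre of the top of the left crank's steel hub (32 mm diameter), on the crank's axis. The axis leans 25 degrees from vertical towards the robot (in the fixture's frame it points along x = -0.423, z = +0.906); this point's z is that axis, outward, and its x points along the crank arm to the knob
- left_knob_grip (a point): grip point of the left crank's black knob, a cylinder 22 mm across, 40 mm long, parallel to the leaning crank axis and 40 mm from it. It spins freely on its pin: a hand can hold it and go round without turning. The point is on the knob's axis, 14 mm below its free end, 26 mm above the arm, 24 mm above the hub's top along the axis. z: the axis, outward; x: away from the hub
- left_jaw (a joint): travel of the left vise's moving jaw in m: 0 = open (65 mm between the jaws), grows as it closes, 0.034 at most; driven by the crank alone. At 0.020 the jaws are 45 mm apart, the block's width
- left_jaw_face (a point): centre of the left moving jaw's steel face (80 mm wide, 38 mm high), on the robot's side of the part; axes as the fixture's. The vise's bed is 80 mm wide with its top at z = 47 mm of the fixture, the jaws' tops at 88 mm; gear box x = -80 to -35 mm, top at 97 mm
- left_jaw_plate: the steel plate, 5 x 80 x 38 mm, on the left moving jaw; its origin is no useful point, use left_jaw_face
- left_fixed_jaw: the steel plate, 5 x 80 x 38 mm, on the left fixed jaw; its face is at x = 90 mm of the fixture; its origin is no useful point
- right_crank (a joint): turn of the right crank in rad: 0 = open, grows clockwise (seen looking down on the knob's end), up to 17; starts at 0 to 4.7. A turn (6.28) moves the jaw 12 mm. Self-locking: friction 0.15 N m (4 N at the knob), it stays where it is left. The jaws meet the block at 10.47; within 0.5 rad more the knob needs over 20 N: that is firm, stop there
- right_hub (a point): centre of the top of the right crank's steel hub (32 mm diameter), on the crank's axis. The axis leans 25 degrees from vertical towards the robot (in the fixture's frame it points along x = -0.423, z = +0.906); this point's z is that axis, outward, and its x points along the crank arm to the knob
- right_knob_grip (a point): grip point of the right crank's black knob, a cylinder 22 mm across, 40 mm long, parallel to the leaning crank axis and 40 mm from it. It spins freely on its pin: a hand can hold it and go round without turning. The point is on the knob's axis, 14 mm below its free end, 26 mm above the arm, 24 mm above the hub's top along the axis. z: the axis, outward; x: away from the hub
- right_jaw (a joint): travel of the right vise's moving jaw in m: 0 = open (65 mm between the jaws), grows as it closes, 0.034 at most; driven by the crank alone. At 0.020 the jaws are 45 mm apart, the block's width
- right_jaw_face (a point): centre of the right moving jaw's steel face (80 mm wide, 38 mm high), on the robot's side of the part; axes as the fixture's. The vise's bed is 80 mm wide with its top at z = 47 mm of the fixture, the jaws' tops at 88 mm; gear box x = -80 to -35 mm, top at 97 mm
- right_jaw_plate: the steel plate, 5 x 80 x 38 mm, on the right moving jaw; its origin is no useful point, use right_jaw_face
- right_fixed_jaw: the steel plate, 5 x 80 x 38 mm, on the right fixed jaw; its face is at x = 90 mm of the fixture; its origin is no useful point
- block: Rectangular plain brass block, 45 (its x, between the jaws) x 60 (its y) x 30 mm high, 0.7 kg, lying loose on the bed between the open jaws of the left or the right vise. Origin: centre of its underside; its axes are within 0.08 rad of the fixture's. The closing jaw slides it along the bed and squares it on the fixed jaw
- block_center (a point): centre of the rectangular block, half-way up
- slug: Round brass slug, 40 mm diameter x 30 mm high, standing loose on the bed of the other vise. Origin: centre of its underside. To be left loose
- screwdriver: Screwdriver 160 mm long lying on the plate between the vises; bystander
- cleaner: White bottle 56 mm across, 130 mm tall, left of the plate; bystander
- brush: Hand brush lying right of the plate; bystander
Mind the look-alikes: they are no part of the job. Leave any turquoise or white look-alike of the block alone.

How it is judged:
At the end, for the whole second after the job is handed in: Both jaws of its vise press on the block with over 12 N; it is square to them and flat within 0.08 rad and at rest. The other jaw is within 4 mm of its start, the slug within 10 mm, screwdriver, bottle and brush within 30 mm (((y of block_center in the frame of fixture above 0 m and contact force between each of left_jaw_plate, left_fixed_jaw and block above 12 N and angle between the x axis of block and the x axis of fixture, either way round below 0.08 rad and distance of right_jaw_face from where it was at the start of the episode below 0.004 m) or (y of block_center in the frame of fixture below 0 m and contact force between each of right_jaw_plate, right_fixed_jaw and block above 12 N and angle between the x axis of block and the x axis of fixture, either way round below 0.08 rad and distance of left_jaw_face from where it was at the start of the episode below 0.004 m)) and angle between block's own z axis and vertical below 0.08 rad and linear speed of block below 0.01 m/s and distance of slug from where it was at the start of the episode below 0.01 m and distance of each of screwdriver, cleaner, brush from where it was at the start of the episode below 0.03 m); the robot touches nothing.
It fails at once if the other vise's jaw is moved by more than 4 mm ((y of block_center in the frame of fixture above 0 m and distance of right_jaw_face from where it was at the start of the episode above 0.004 m) or (y of block_center in the frame of fixture below 0 m and distance of left_jaw_face from where it was at the start of the episode above 0.004 m)).
It fails at once if the round slug is moved by more than 10 mm (distance of slug from where it was at the start of the episode above 0.01 m).
It fails at once if the screwdriver, the bottle or the brush is moved by more than 30 mm (distance of any of screwdriver, cleaner, brush from where it was at the start of the episode above 0.03 m).
It also fails if it takes over 56 s, if anything falls off the work surface, if the arm or the gripper's body presses on something with over 40 N, if the wrist force passes 120 N, or if a joint passes its speed limit or range.

## Working session

There is one attempt and no reset: what is moved stays moved. The work goes in short steps, Python scripts to look and compute and a tool call to move; the robot and the scene stay as the last step left them, time stands still between calls to the robot, and variables do not carry over. Pictures are saved under pics/ and viewed, about 8 in all and at most 12, crops included, and the job is handed in when it is done.

Besides the shell and the picture viewer there is one more tool, called after "Request:" by a JSON object that holds its "fn" and its "kwargs", one argument or row to a line. jog_arm: Moves the arm, as the interface text tells. Its arguments: {"type":"object","properties":{"moves":{"type":"array"},"grip_force":{"type":"number"}},"required":["moves"]}

```bash
mkdir -p pics; ls; python3 - <<'E'
from cell import arm, imaging
import cv2, numpy as np
print(arm.observe())
for n in ("scene","top"):
    im=imaging.get_image(n); cv2.imwrite(f"pics/{n}0.png",im[:,:,::-1]); print(n,imaging.camera_params(n))
print(imaging.camera_params("wrist"))
E
```

```text
pics
{'clock': 0.0, 'joints': array([ 1.00936358,  0.43523876,  0.02494933,  1.57409232, -0.01158147,
        1.13403492, -0.07509696]), 'dq': array([ 0.00068227,  0.00138127, -0.0004415 , -0.00041791, -0.00212625,
       -0.00080601,  0.00064687]), 'joint_efforts': array([-1.35902999e-03, -6.67856312e+01,  9.84846130e-01, -3.14460576e+01,
       -6.05831738e-02,  4.28399455e-02,  1.42158387e-04]), 'position': array([ 0.27653066, -0.55990013,  0.22013678]), 'ee_rot': array([-3.05779051e+00, -7.14018838e-01,  8.14697592e-04]), 'force': array([0.32978157, 0.21226103, 0.01308443]), 'ft_torque': array([0.00702792, 0.02082809, 0.01897973]), 'width': 0.9986045418054372}
scene {'fx': 505.86593357839695, 'fy': 505.86593357839695, 'cx': 309.6300848595045, 'cy': 238.1151095247861, 'dist': array([-0.12797861,  0.        ,  0.        ,  0.        ,  0.        ]), 'rvec': array([ 1.01507236,  2.62385176, -0.77679106]), 'tvec': array([ 0.42912732, -0.26232553,  1.66416403])}
top {'fx': 616.6389087072431, 'fy': 616.6389087072431, 'cx': 315.64704887625567, 'cy': 241.97070557231623, 'dist': array([-0.15905323,  0.        ,  0.        ,  0.        ,  0.        ]), 'rvec': array([ 2.12417435, -2.12688587,  0.19949735]), 'tvec': array([0.00227996, 0.63611703, 1.94763573])}
{'fx': 363.9675295598266, 'fy': 363.9675295598266, 'cx': 320.98049322172346, 'cy': 239.68327050726285, 'dist': array([-0.05331733,  0.        ,  0.        ,  0.        ,  0.        ]), 'hand_eye': array([[-9.37389108e-04, -9.63455570e-01, -2.67866545e-01,
         7.16400298e-02],
       [ 9.99999454e-01, -1.02679437e-03,  1.93686583e-04,
        -5.46297981e-04],
       [-4.61652277e-04, -2.67866217e-01,  9.63456007e-01,
        -1.64517314e-01],
       [ 0.00000000e+00,  0.00000000e+00,  0.00000000e+00,
         1.00000000e+00]])}
```

View pics/top0.png

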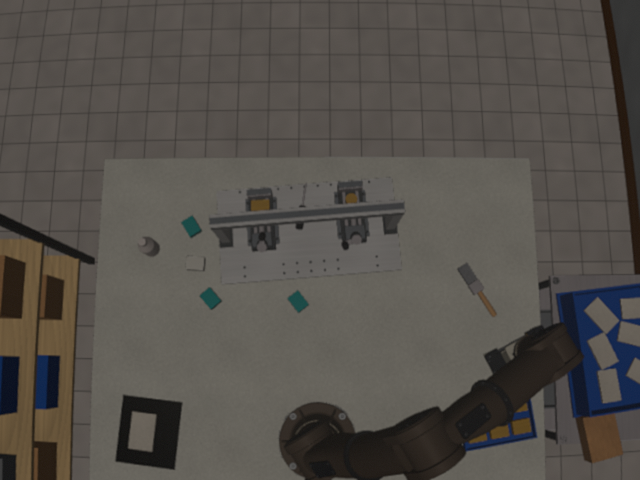

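View pics/scene0.png

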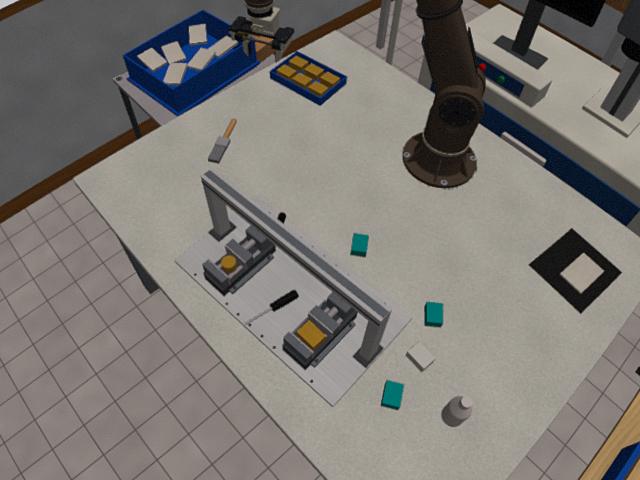

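The candidates for the "rectangular brass block" are these:
- Orange rectangle in the left vise: top (260,203), scene (312,333).
- Round orange slug in the right vise: top (351,198), scene (229,263).
- Turquoise blocks: top (192,226), (210,298), (298,301).
- White block: top (195,263).
- Brass parts in the blue tray: top (495,430).

I choose the left vise, on the bottle's side, and check it in a close crop.

```bash
python3 - <<'E'
import cv2
im=cv2.imread("pics/top0.png")
c=cv2.resize(im[170:290,205:415],None,fx=3.8,fy=3.8,interpolation=cv2.INTER_CUBIC)
c=cv2.convertScaleAbs(c,alpha=1.7)
for x in range(210,415,10):
    cv2.line(c,(int((x-205)*3.8),0),(int((x-205)*3.8),4 if x%50 else 14),(0,0,255),1)
for y in range(170,290,10):
    cv2.line(c,(0,int((y-170)*3.8)),(4 if y%50 else 14,int((y-170)*3.8)),(0,0,255),1)
cv2.imwrite("pics/top0c.png",c)
E
```

```text
(no output)
```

View pics/top0c.png

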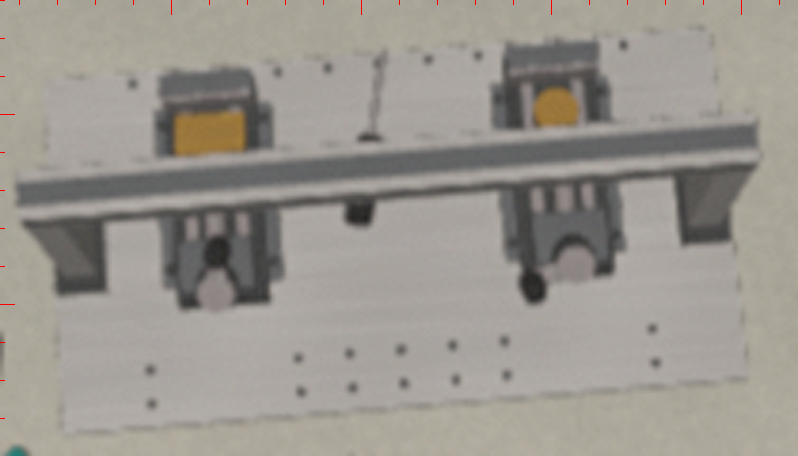

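The crop shows the left vise holding a rectangular orange block (crop 210,132) and the right vise holding the round slug (555,107). On the left crank the hub is at (216,292) and the knob at (217,250), at the top of its circle near the rail. The plate corners are at (65,432), (746,379), (715,30) and (48,78).

```bash
cat > h.py <<'E'
import numpy as np, cv2
from scipy.spatial.transform import Rotation as R
from cell import arm, imaging
def ray(name,uv,state=None):
    p=imaging.camera_params(name)
    K=np.array([[p['fx'],0,p['cx']],[0,p['fy'],p['cy']],[0,0,1]])
    n=cv2.undistortPoints(np.array(uv,float).reshape(-1,1,2),K,p['dist']).reshape(-1,2)
    d=np.c_[n,np.ones(len(n))]
    if name=="wrist":
        H=p['hand_eye']; Rt=R.from_rotvec(state['ee_rot']).as_matrix()
        o=state['position']+Rt@H[:3,3]; D=d@(Rt@H[:3,:3]).T
    else:
        Rw=R.from_rotvec(p['rvec']).as_matrix(); o=-Rw.T@p['tvec']; D=d@Rw
    return o,D/np.linalg.norm(D,axis=1)[:,None]
def onz(o,D,z): return o+D*((np.array(z)-o[2])/D[:,2])[:,None]
def proj(name,P,state=None):
    p=imaging.camera_params(name)
    K=np.array([[p['fx'],0,p['cx']],[0,p['fy'],p['cy']],[0,0,1]])
    P=np.atleast_2d(P).astype(float)
    if name=="wrist":
        H=p['hand_eye']; Rt=R.from_rotvec(state['ee_rot']).as_matrix()
        Rc=Rt@H[:3,:3]; o=state['position']+Rt@H[:3,3]
        rv=R.from_matrix(Rc.T).as_rotvec(); tv=-Rc.T@o
    else: rv,tv=p['rvec'],p['tvec']
    return cv2.projectPoints(P,rv,tv,K,p['dist'])[0].reshape(-1,2)
E
python3 - <<'E'
from h import *
c=np.array([[65,432],[746,379],[715,30],[48,78]])
px=c/3.8+[205,170]-0.4
o,D=ray("top",px); P=onz(o,D,0.012); print(P.round(4), np.linalg.norm(np.roll(P,-1,0)-P,axis=1).round(4))
M=np.array([[-.18,.3],[-.18,-.3],[.14,-.3],[.14,.3]])
a,b=M-M.mean(0),P[:,:2]-P[:,:2].mean(0)
th=np.arctan2((a[:,0]*b[:,1]-a[:,1]*b[:,0]).sum(),(a*b).sum())
c_,s_=np.cos(th),np.sin(th); Rm=np.array([[c_,-s_],[s_,c_]])
t=P[:,:2].mean(0)-Rm@M.mean(0); print("fixture",t,th, "res",(P[:,:2]-(M@Rm.T+t)).round(4))
F=lambda q:np.r_[Rm@np.array(q)[:2]+t,q[2]]
# rail check
r=[[-.043,.29,.262],[-.043,-.29,.262],[-.003,-.29,.262],[-.003,.29,.262]]
print("rail crop px",((proj("top",[F(q) for q in r])-[205,170]+.4)*3.8).round())
# hub: y=.15 plane in fixture
uv=np.array([[216,292],[217,250],[575,265],[533,287]])/3.8+[205,170]-.4
o,D=ray("top",uv)
for z in (.11,.12,.13,.14,.15,.16):
    Q=onz(o,D[:1],z)[0]; K=onz(o,D[1:2],z+.04*.423+.038*.906)[0]
    f=lambda Q:(Rm.T@(Q[:2]-t)).round(4)
    print(z,"hub",f(Q),"knob end",f(K), "d",f(K)-f(Q))
E
```

```text
[[ 0.5064  0.3119  0.012 ]
 [ 0.5523 -0.2813  0.012 ]
 [ 0.8686 -0.2622  0.012 ]
 [ 0.8247  0.3359  0.012 ]] [0.595  0.3169 0.5997 0.3192]
fixture [0.70791691 0.02754073] 0.07354163254654543 res [[ 0.     -0.0016]
 [ 0.0018  0.0036]
 [-0.001  -0.0009]
 [-0.0008 -0.0011]]
rail crop px [[ 20. 218.]
 [765. 163.]
 [759. 114.]
 [ 18. 168.]]
0.11 hub [-0.0846  0.1525] knob end [-0.0595  0.1458] d [ 0.0251 -0.0067]
0.12 hub [-0.0865  0.1517] knob end [-0.0615  0.1451] d [ 0.025  -0.0066]
0.13 hub [-0.0883  0.151 ] knob end [-0.0636  0.1444] d [ 0.0247 -0.0066]
0.14 hub [-0.0902  0.1503] knob end [-0.0656  0.1437] d [ 0.0246 -0.0066]
0.15 hub [-0.092   0.1495] knob end [-0.0677  0.143 ] d [ 0.0243 -0.0065]
0.16 hub [-0.0939  0.1488] knob end [-0.0697  0.1422] d [ 0.0242 -0.0066]
```

```bash
cat >> h.py <<'E'
TH=0.0735; T0=np.array([0.708,0.0275])
Rf=R.from_euler('z',TH).as_matrix()
def F(q): q=np.array(q,float); return Rf@q+np.r_[T0,0]
def Fi(p): return Rf.T@(np.array(p)-np.r_[T0,0])
def ori(lean):  # tool z forward-down in the fixture, tool x to the robot
    z=np.array([np.sin(lean),0,-np.cos(lean)]); y=np.array([0,1.,0]); x=np.cross(y,z)
    return Rf@np.c_[x,y,z]
def rel(p,Rm,p0,R0):
    return (R0.T@(np.array(p)-p0)*100).round(2), R.from_matrix(R0.T@Rm).as_rotvec().round(3)
E
python3 - <<'E'
from h import *
s=arm.observe(); R0=R.from_rotvec(s['ee_rot']).as_matrix()
print(R0.round(3)); print(ori(np.radians(38)).round(3))
yaw=lambda a:np.c_[[np.cos(a),np.sin(a),0],[np.sin(a),-np.cos(a),0],[0,0,-1]]
A=[.42,-.25,.40]; RA=yaw(np.radians(100)); B=F([-.16,.145,.29]); print(B)
print(rel(A,RA,s['position'],R0)); print(rel(B,ori(np.radians(38)),A,RA))
E
```

```text
[[ 0.897  0.443 -0.001]
 [ 0.443 -0.897  0.001]
 [-0.    -0.001 -1.   ]]
[[-0.786 -0.073  0.614]
 [-0.058  0.997  0.045]
 [-0.616  0.    -0.788]]
[0.53778408 0.1603591  0.29      ]
(array([ 26.59, -21.47, -17.95]), array([-1.000e-03, -1.000e-03, -1.287e+00]))
(array([38.37, 18.73, 11.  ]), array([-0.486, -0.538, -1.411]))
```

Request:
{"fn": "jog_arm", "kwargs": {
  "moves": [
    {"fingers": -1, "xyz": [0, 0, -6], "angular": [0, 0, 0]},
    {"fingers": -1, "xyz": [3, -3, -12], "angular": [0, 0, -0.15]},
    {"fingers": -1, "xyz": [26.6, -21.5, -18], "angular": [0, 0, -1.287]},
    {"fingers": -1, "xyz": [26.6, -21.5, -18], "angular": [0, 0, -1.287]},
    {"fingers": -1, "xyz": [26.6, -21.5, -18], "angular": [0, 0, -1.287]},
    {"fingers": -1, "xyz": [26.6, -21.5, -18], "angular": [0, 0, -1.287]},
    {"fingers": -1, "xyz": [26.6, -21.5, -18], "angular": [0, 0, -1.287]},
    {"fingers": -1, "xyz": [26.6, -21.5, -18], "angular": [0, 0, -1.287]},
    {"fingers": -1, "xyz": [26.6, -21.5, -18], "angular": [0, 0, -1.287]}
  ]
}}

```text
clock: 1.23
position: [0.42, -0.2495, 0.4008]
ee_rot: [-2.018, -2.407, 0.001]
force: [0.5, -1.5, -0.5]
width: 0.994
```

Request:
{"fn": "jog_arm", "kwargs": {
  "moves": [
    {"fingers": -1, "xyz": [38.4, 18.7, 11], "angular": [-0.486, -0.538, -1.411]},
    {"fingers": -1, "xyz": [38.4, 18.7, 11], "angular": [-0.486, -0.538, -1.411]},
    {"fingers": -1, "xyz": [38.4, 18.7, 11], "angular": [-0.486, -0.538, -1.411]},
    {"fingers": -1, "xyz": [38.4, 18.7, 11], "angular": [-0.486, -0.538, -1.411]},
    {"fingers": -1, "xyz": [38.4, 18.7, 11], "angular": [-0.486, -0.538, -1.411]},
    {"fingers": -1, "xyz": [38.4, 18.7, 11], "angular": [-0.486, -0.538, -1.411]},
    {"fingers": -1, "xyz": [38.4, 18.7, 11], "angular": [-0.486, -0.538, -1.411]},
    {"fingers": -1, "xyz": [38.4, 18.7, 11], "angular": [-0.486, -0.538, -1.411]},
    {"fingers": -1, "xyz": [38.4, 18.7, 11], "angular": [-0.486, -0.538, -1.411]},
    {"fingers": -1, "xyz": [38.4, 18.7, 11], "angular": [-0.486, -0.538, -1.411]},
    {"fingers": -1, "xyz": [38.4, 18.7, 11], "angular": [-0.486, -0.538, -1.411]}
  ]
}}

```text
clock: 2.6
position: [0.5379, 0.1601, 0.2912]
ee_rot: [-0.084, 2.477, 0.032]
force: [-0.0, 1.0, -0.5]
width: 1.004
```

```bash
python3 - <<'E'
from h import *
s=arm.observe(); im=imaging.get_image("wrist"); cv2.imwrite("pics/w1.png",im[:,:,::-1]); np.savez("w1.npz",position=s['position'],ee_rot=s['ee_rot'])
print(s['clock'],s['position'],Fi(s['position']),s['joints'].round(2),R.from_rotvec(s['ee_rot']).as_matrix().round(3))
E
```

```text
2.6 [0.53792251 0.16005645 0.29115628] [-0.15988417  0.144688    0.29115628] [ 0.27  0.03 -0.84  2.15  0.75  0.48  0.48] [[-0.786 -0.069  0.614]
 [-0.053  0.998  0.044]
 [-0.616  0.002 -0.788]]
```

View pics/w1.png

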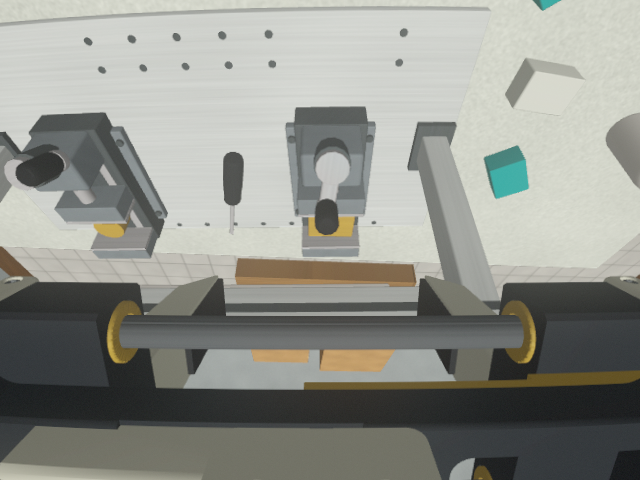

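The wrist view shows the left crank's hub at (333,167), its arm running down to the black knob (free end about (326,221)), and the rectangular block behind it. The bystanders are well clear. Next I triangulate hub and knob.

```bash
python3 - <<'E'
from h import *
im=cv2.imread("pics/w1.png"); s=dict(np.load("w1.npz"))
g=cv2.cvtColor(im,cv2.COLOR_BGR2GRAY)
m=((g<45)).astype(np.uint8); m[:195]=0; m[245:]=0; m[:,:308]=0; m[:,345:]=0
n,l,st,ce=cv2.connectedComponentsWithStats(m); i=1+st[1:,4].argmax(); print("knob",st[i],ce[i])
for r in range(st[i][1],st[i][1]+st[i][3],4):
    c=np.where(l[r]==i)[0]; print(r,c.min(),c.max(),end=' | ')
print()
roi=g[145:195,310:356]; 
m=(g>150).astype(np.uint8); m[:140]=0; m[186:]=0; m[:,:310]=0; m[:,356:]=0
n,l,st,ce=cv2.connectedComponentsWithStats(m); i=1+st[1:,4].argmax(); print("hub",st[i],ce[i])
for r in range(146,190,3):
    print(r,g[r,312:354:2])
# triangulate hub
def tri(a,b):
    (o1,d1),(o2,d2)=a,b; d1=d1[0];d2=d2[0]
    A=np.c_[d1,-d2]; k=np.linalg.lstsq(A,o2-o1,rcond=None)[0]
    return (o1+d1*k[0]+o2+d2*k[1])/2, np.linalg.norm(o1+d1*k[0]-o2-d2*k[1])
t=lambda c:np.array(c)/3.8+[205,170]-.4
H,e=tri(ray("top",[t([216,292])]),ray("wrist",[[333,167]],s)); print("hub",H,Fi(H),e)
K,e=tri(ray("top",[t([217,250])]),ray("wrist",[[326,221]],s)); print("knobend",K,Fi(K),e)
# plate corner check on wrist image & holes
print("plate near-left corner proj",proj("wrist",[F([-.18,.3,.012])],s))
E
python3 - <<'E'
import cv2
im=cv2.imread("pics/w1.png")[135:255,270:400]
cv2.imwrite("pics/w1c.png",cv2.resize(im,None,fx=5,fy=5,interpolation=cv2.INTER_NEAREST))
E
```

```text
Traceback (most recent call last):
ValueError: attempt to get argmax of an empty sequence
```

View pics/w1c.png

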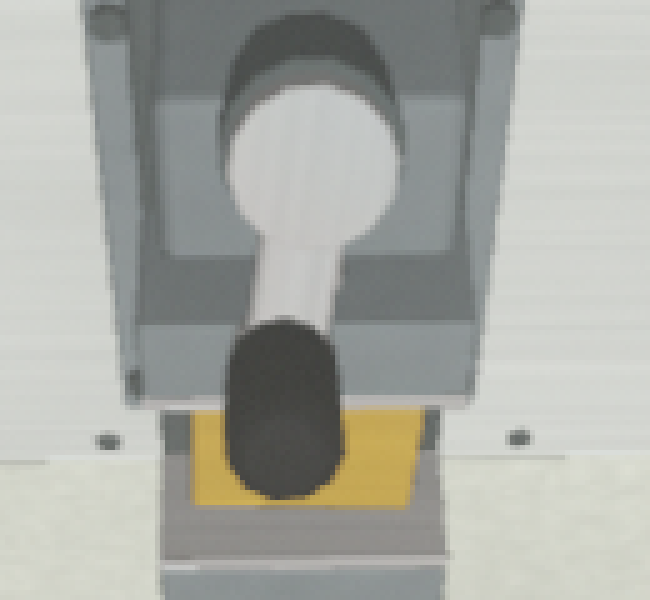

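The crop shows the hub top disc spanning crop x 228–400 and y 84–248, so its centre is at pixel (332.8,168.2). The knob is 116 crop px wide, with its free-end centre at pixel (327.2,225.2).

```bash
python3 - <<'E'
from h import *
s=dict(np.load("w1.npz"))
def tri(a,b):
    (o1,d1),(o2,d2)=a,b; d1=d1[0];d2=d2[0]
    k=np.linalg.lstsq(np.c_[d1,-d2],o2-o1,rcond=None)[0]
    return (o1+d1*k[0]+o2+d2*k[1])/2, np.linalg.norm(o1+d1*k[0]-o2-d2*k[1]),k
t=lambda c:np.array(c)/3.8+[205,170]-.4
H,e,k=tri(ray("top",[t([216,292])]),ray("wrist",[[332.8,168.2]],s)); print("hub",H,Fi(H),e,k)
K,e,k=tri(ray("top",[t([217,250])]),ray("wrist",[[327.2,225.2]],s)); print("knobend",K,Fi(K),e,k)
p=imaging.camera_params("wrist"); 
for (nm,w,px) in (("hub",.032,34.4),("knob",.022,23.2)): print(nm,"depth",p['fx']*w/px)
ax=np.array([-.423,0,.906]); e1=np.array([.906,0,.423])
d=Fi(K)-Fi(H); print("d ax,e1,y",d@ax,d@e1,d[1])
# solve from wrist alone with hub y=0.15 and phi
from scipy.optimize import least_squares
def kp(v): 
    h=np.array([v[0],v[3],v[1]]); return h,h+.038*ax+.04*(np.cos(v[2])*e1+np.sin(v[2])*np.array([0,1,0]))
obs=np.array([[332.8,168.2],[327.2,225.2]]); obt=np.array([t([216,292]),t([217,250])])
f=lambda v:np.r_[(proj("wrist",[F(q) for q in kp(v)],s)-obs).ravel(),1.5*(proj("top",[F(q) for q in kp(v)])-obt).ravel()]
r=least_squares(f,[-.088,.13,0,.15]); print(r.x,r.fun.round(2))
# fixture checks in wrist view: plate back corners/holes unknown; near-left plate corner, post
print(proj("wrist",[F([-.18,.3,.012]),F([-.08,.15+.04,.047])],s))
E
```

```text
hub [0.60989068 0.17426597 0.1235259 ] [-0.08706685  0.15357426  0.1235259 ] 0.004097766190069888 [1.94564273 0.3427652 ]
knobend [0.63606489 0.17026882 0.17035033] [-0.06125683  0.14766583  0.17035033] 0.004850646202383726 [1.90429632 0.32941665]
hub depth 0.3385744461021643
knob depth 0.34514162285845623
d ax,e1,y 0.03150529886914991 0.043190613726334835 -0.005908426734615307
[-0.08427361  0.12143102 -0.14063932  0.15494359] [-0.83  0.51 -0.78 -0.52 -1.62 -1.07 -2.    1.39]
[[487.11734324  11.95899952]
 [363.25364085 123.95926096]]
```

```bash
cat >> h.py <<'E'
ax=np.array([-.423,0,.906]); e1=np.array([.906,0,.423]); ey=np.array([0,1.,0])
def kn(h,phi,up): return h+(.024+up)*ax+.04*(np.cos(phi)*e1+np.sin(phi)*ey)
E
python3 - <<'E'
from h import *
s=dict(np.load("w1.npz"))
o,D=ray("wrist",[[332.8,168.2]],s); print("hub",[Fi(onz(o,D,z)[0]).round(4) for z in (.121,.1235)])
h=Fi(onz(o,D,.1225)[0])
o,D=ray("wrist",[[327.2,225.2]],s); z=h[2]+.038*.906+.0395*.423
k=Fi(onz(o,D,z)[0]); print("knob end",k,"hub-rel",(k-h-.038*ax))
h[1]=.153; print(h)
R0=R.from_rotvec(s['ee_rot']).as_matrix(); 
g=kn(h,-.14,.003); print("grip tcp",g)
Rg=ori(np.radians(38))
for back in (.05,0): print(rel(F(g)-Rg[:,2]*back,Rg,s['position'],R0))
E
```

```text
hub [array([-0.0845,  0.1557,  0.121 ]), array([-0.0868,  0.1556,  0.1235])]
knob end [-0.06499259  0.15001345  0.1736365 ] hub-rel [ 0.03696186 -0.00564774  0.0167085 ]
[-0.08588045  0.153       0.1225    ]
grip tcp [-0.06141603  0.14741828  0.16371645]
(array([ 0.09,  0.29, 11.1 ]), array([-0.001, -0.   , -0.005]))
(array([ 0.09,  0.3 , 16.1 ]), array([-0.001, -0.   , -0.005]))
```

Request:
{"fn": "jog_arm", "kwargs": {
  "moves": [
    {"fingers": -1, "xyz": [0.1, 0.45, 5], "angular": [0, 0, -0.005]},
    {"fingers": -1, "xyz": [0.1, 0.45, 9], "angular": [0, 0, -0.005]},
    {"fingers": -1, "xyz": [0.1, 0.45, 11], "angular": [0, 0, -0.005]},
    {"fingers": -1, "xyz": [0.1, 0.45, 11], "angular": [0, 0, -0.005]}
  ]
}}

```text
clock: 3.15
position: [0.6041, 0.1701, 0.2021]
ee_rot: [-0.095, 2.479, 0.03]
force: [-0.5, 0.8, -0.7]
width: 0.999
```

```bash
python3 - <<'E'
from h import *
s=arm.observe(); im=imaging.get_image("wrist"); cv2.imwrite("pics/w2.png",im[:,:,::-1]); np.savez("w2.npz",position=s['position'],ee_rot=s['ee_rot'])
print(s['clock'],s['position'],Fi(s['position']),s['force'])
h=np.array([-.0859,.155,.1225])
P=[h,h+.038*ax+.04*(np.cos(-.14)*e1+np.sin(-.14)*ey)]
print(proj("wrist",[F(q) for q in P],s))
E
```

```text
3.15 [0.60412371 0.17014961 0.20205464] [-0.09312053  0.14989251  0.20205464] [-0.524743    0.77037573 -0.67859858]
[[329.06687309 185.81291472]
 [319.98895389 270.95061766]]
```

View pics/w2.png

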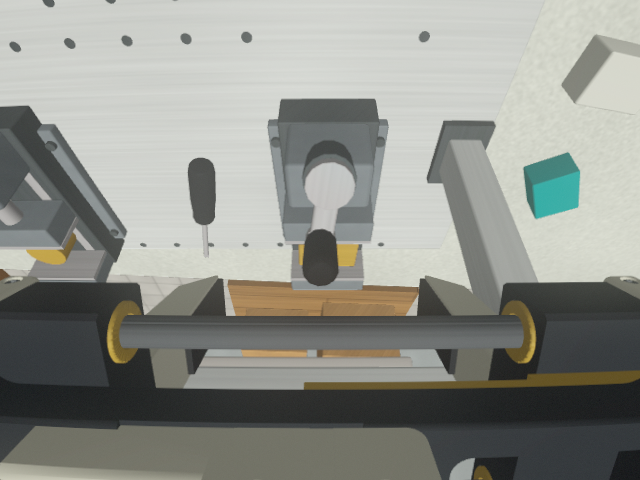

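The hub is at (329,186), matching the prediction of (329,186). The knob end (bottom edge at y=285) agrees with (320,271) and lies centred between the fingers. I advance and close.

Request:
{"fn": "jog_arm", "kwargs": {
  "moves": [
    {"fingers": -1, "xyz": [0, 0, 2.5], "angular": [0, 0, 0]},
    {"fingers": -1, "xyz": [0, 0, 5], "angular": [0, 0, 0]},
    {"fingers": -1, "xyz": [0, 0, 5], "angular": [0, 0, 0]},
    {"fingers": 1, "xyz": [0, 0, 5], "angular": [0, 0, 0]},
    {"fingers": 1, "xyz": [0, 0, 5], "angular": [0, 0, 0]},
    {"fingers": 1, "xyz": [0, 0, 5], "angular": [0, 0, 0]},
    {"fingers": 1, "xyz": [0, 0, 5], "angular": [0, 0, 0]},
    {"fingers": 1, "xyz": [0, 0, 5], "angular": [0, 0, 0]}
  ],
  "grip_force": 40
}}

```text
clock: 4.2
position: [0.6345, 0.1725, 0.1643]
ee_rot: [-0.097, 2.476, 0.029]
force: [1.5, -1.1, -0.4]
width: 0.505
```

```bash
python3 - <<'E'
from h import *
s=arm.observe(); print(s['clock'],Fi(s['position']),Rf.T@s['force'],s['width'],s['joints'].round(2))
Rc=R.from_rotvec(s['ee_rot']).as_matrix()
h=np.array([-.0859,.155,.1225]); print(Rc.T@Rf@np.c_[e1,ey,ax])
for ph in (0,-.14): print(kn(h,ph,.003))
im=imaging.get_image("wrist"); cv2.imwrite("pics/w3.png",im[:,:,::-1])
E
```

```text
4.2 [-0.0626404   0.15001793  0.16433774] [ 1.40455459 -1.1724101  -0.40052919] 0.5053199764944599 [ 0.07  0.4  -0.7   2.14  1.53  0.52 -0.21]
[[-9.74280603e-01 -5.02636822e-03 -2.24759980e-01]
 [-4.88605885e-03  9.99987367e-01 -1.17783949e-03]
 [ 2.24763061e-01 -4.93672772e-05 -9.74292853e-01]]
[-0.061081  0.155     0.163882]
[-0.06143557  0.14941828  0.16371645]
```

View pics/w3.png

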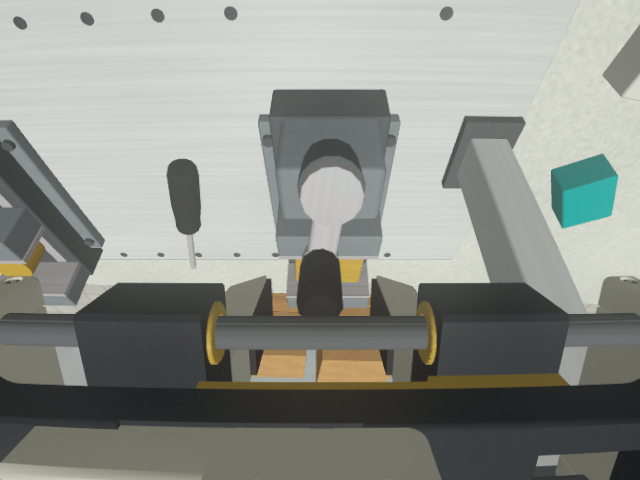

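The knob (320,285) is centred between the half-closed fingers, which are still moving, so I let them close fully.

Request:
{"fn": "jog_arm", "kwargs": {
  "moves": [
    {"fingers": 1, "xyz": [0, 0, 0], "angular": [0, 0, 0]},
    {"fingers": 1, "xyz": [0, 0, 0], "angular": [0, 0, 0]},
    {"fingers": 1, "xyz": [0, 0, 0], "angular": [0, 0, 0]},
    {"fingers": 1, "xyz": [0, 0, 0], "angular": [0, 0, 0]},
    {"fingers": 1, "xyz": [0, 0, 0], "angular": [0, 0, 0]},
    {"fingers": 1, "xyz": [0, 0, 0], "angular": [0, 0, 0]}
  ],
  "grip_force": 50
}}

```text
clock: 5.0
position: [0.6346, 0.1723, 0.1642]
ee_rot: [-0.097, 2.477, 0.029]
force: [-0.3, -2.0, 0.6]
width: 0.216
```

```bash
cat > circ.py <<'E'
from h import *
import sys
# rows in tool axes for clockwise steps from phi0; hub centre offset via current knob = circle point
phi0,step,n=[float(x) for x in sys.argv[1:4]]
s=arm.observe(); Rc=R.from_rotvec(s['ee_rot']).as_matrix()
f=s['position']; print(round(s['clock'],2),Fi(f).round(4),"F fix",(Rf.T@s['force']).round(1),"w",round(s['width'],3),s['joints'].round(2))
B=Rc.T@Rf@np.c_[e1,ey,ax]
for i in range(1,int(n)+1):
    p=phi0-step*i
    print((B@np.array([np.cos(p)-np.cos(phi0),np.sin(p)-np.sin(phi0),0])*4.0).round(2), "phi",round(p,2))
E
python3 circ.py -0.14 0.25 12
```

```text
5.0 [-0.0626  0.1498  0.1642] F fix [-0.4 -2.   0.6] w 0.216 [ 0.07  0.4  -0.7   2.14  1.53  0.52 -0.21]
[ 0.26 -0.96 -0.06] phi -0.39
[ 0.74 -1.83 -0.17] phi -0.64
[ 1.42 -2.54 -0.32] phi -0.89
[ 2.25 -3.07 -0.51] phi -1.14
[ 3.17 -3.36 -0.73] phi -1.39
[ 4.15 -3.41 -0.95] phi -1.64
[ 5.1  -3.22 -1.17] phi -1.89
[ 5.97 -2.78 -1.37] phi -2.14
[ 6.72 -2.14 -1.55] phi -2.39
[ 7.28 -1.33 -1.68] phi -2.64
[ 7.64 -0.4  -1.76] phi -2.89
[ 7.75  0.59 -1.79] phi -3.14
```

Request:
{"fn": "jog_arm", "kwargs": {
  "moves": [
    {"fingers": 1, "xyz": [0.26, -0.96, -0.06], "angular": [0, 0, 0]},
    {"fingers": 1, "xyz": [0.74, -1.83, -0.17], "angular": [0, 0, 0]},
    {"fingers": 1, "xyz": [1.42, -2.54, -0.32], "angular": [0, 0, 0]},
    {"fingers": 1, "xyz": [2.25, -3.07, -0.51], "angular": [0, 0, 0]},
    {"fingers": 1, "xyz": [3.17, -3.36, -0.73], "angular": [0, 0, 0]},
    {"fingers": 1, "xyz": [4.15, -3.41, -0.95], "angular": [0, 0, 0]},
    {"fingers": 1, "xyz": [4.15, -3.41, -0.95], "angular": [0, 0, 0]}
  ]
}}

```text
clock: 5.88
position: [0.5983, 0.1349, 0.1459]
ee_rot: [-0.097, 2.477, 0.029]
force: [-2.5, -2.1, -0.3]
width: 0.222
```

```bash
python3 circ.py -1.64 0.25 10
```

```text
5.88 [-0.1015  0.1152  0.1459] F fix [-2.6 -1.9 -0.3] w 0.222 [ 0.13  0.37 -0.71  2.26  1.71  0.48 -0.38]
[ 0.95  0.2  -0.22] phi -1.89
[ 1.83  0.63 -0.42] phi -2.14
[ 2.57  1.27 -0.59] phi -2.39
[ 3.14  2.08 -0.72] phi -2.64
[ 3.49  3.01 -0.81] phi -2.89
[ 3.61  4.   -0.84] phi -3.14
[ 3.48  4.99 -0.81] phi -3.39
[ 3.12  5.92 -0.73] phi -3.64
[ 2.55  6.73 -0.6 ] phi -3.89
[ 1.8   7.36 -0.43] phi -4.14
```

Request:
{"fn": "jog_arm", "kwargs": {
  "moves": [
    {"fingers": 1, "xyz": [0.95, 0.2, -0.22], "angular": [0, 0, 0]},
    {"fingers": 1, "xyz": [1.83, 0.63, -0.42], "angular": [0, 0, 0]},
    {"fingers": 1, "xyz": [2.57, 1.27, -0.59], "angular": [0, 0, 0]},
    {"fingers": 1, "xyz": [3.14, 2.08, -0.72], "angular": [0, 0, 0]},
    {"fingers": 1, "xyz": [3.49, 3.01, -0.81], "angular": [0, 0, 0]},
    {"fingers": 1, "xyz": [3.61, 4.0, -0.84], "angular": [0, 0, 0]},
    {"fingers": 1, "xyz": [3.48, 4.99, -0.81], "angular": [0, 0, 0]},
    {"fingers": 1, "xyz": [3.12, 5.92, -0.73], "angular": [0, 0, 0]},
    {"fingers": 1, "xyz": [3.12, 5.92, -0.73], "angular": [0, 0, 0]}
  ]
}}

```text
clock: 7.0
position: [0.5659, 0.1939, 0.1331]
ee_rot: [-0.098, 2.476, 0.031]
force: [4.5, -1.4, -1.3]
width: 0.218
```

```bash
python3 circ.py -3.64 0.25 11; python3 - <<'E'
from h import *
im=imaging.get_image("wrist"); im2=imaging.get_image("scene")
a=cv2.resize(im,(480,360)); b=cv2.resize(im2[215:375,190:370],None,fx=1.78,fy=2.25)[:360]
cv2.imwrite("pics/c4.png",np.hstack([a,b])[:,:,::-1])
E
```

```text
7.0 [-0.1295  0.1763  0.1331] F fix [ 4.4 -1.8 -1.3] w 0.218 [ 0.    0.41 -0.77  2.28  1.7   0.62 -0.51]
[-0.57  0.81  0.13] phi -3.89
[-1.32  1.44  0.31] phi -4.14
[-2.2   1.87  0.51] phi -4.39
[-3.15  2.06  0.73] phi -4.64
[-4.12  2.    0.95] phi -4.89
[-5.05  1.7   1.17] phi -5.14
[-5.87  1.17  1.36] phi -5.39
[-6.54  0.45  1.51] phi -5.64
[-7.02 -0.42  1.62] phi -5.89
[-7.27 -1.38  1.68] phi -6.14
[-7.28 -2.38  1.69] phi -6.39
```

View pics/c4.png

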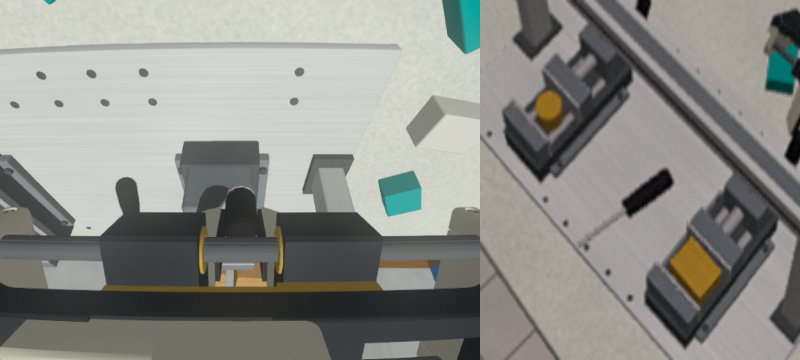

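The knob (wrist view, 240,210) is still held between the pads and has gone half-way round, and the block (690,265 in the right half) sits between its jaws. Force is about 4 N, which is just the crank's friction. I continue.

Request:
{"fn": "jog_arm", "kwargs": {
  "moves": [
    {"fingers": 1, "xyz": [-0.57, 0.81, 0.13], "angular": [0, 0, 0]},
    {"fingers": 1, "xyz": [-1.32, 1.44, 0.31], "angular": [0, 0, 0]},
    {"fingers": 1, "xyz": [-2.2, 1.87, 0.51], "angular": [0, 0, 0]},
    {"fingers": 1, "xyz": [-3.15, 2.06, 0.73], "angular": [0, 0, 0]},
    {"fingers": 1, "xyz": [-4.12, 2.0, 0.95], "angular": [0, 0, 0]},
    {"fingers": 1, "xyz": [-5.05, 1.7, 1.17], "angular": [0, 0, 0]},
    {"fingers": 1, "xyz": [-5.87, 1.17, 1.36], "angular": [0, 0, 0]},
    {"fingers": 1, "xyz": [-6.54, 0.45, 1.51], "angular": [0, 0, 0]},
    {"fingers": 1, "xyz": [-7.02, -0.42, 1.62], "angular": [0, 0, 0]},
    {"fingers": 1, "xyz": [-7.27, -1.38, 1.68], "angular": [0, 0, 0]},
    {"fingers": 1, "xyz": [-7.27, -1.38, 1.68], "angular": [0, 0, 0]}
  ]
}}

```text
clock: 8.48
position: [0.6333, 0.1851, 0.1641]
ee_rot: [-0.099, 2.477, 0.032]
force: [-1.8, 2.4, -2.3]
width: 0.217
```

```bash
python3 circ.py -6.14 0.25 11
```

```text
8.47 [-0.063   0.1627  0.1641] F fix [-1.6  2.5 -2.3] w 0.217 [ 0.06  0.42 -0.73  2.13  1.52  0.54 -0.21]
[-0.01 -1.    0.  ] phi -6.39
[ 0.22 -1.97 -0.05] phi -6.64
[ 0.67 -2.85 -0.16] phi -6.89
[ 1.33 -3.59 -0.31] phi -7.14
[ 2.14 -4.13 -0.5 ] phi -7.39
[ 3.06 -4.46 -0.71] phi -7.64
[ 4.02 -4.54 -0.93] phi -7.89
[ 4.98 -4.38 -1.15] phi -8.14
[ 5.87 -3.97 -1.35] phi -8.39
[ 6.63 -3.36 -1.53] phi -8.64
[ 7.23 -2.56 -1.66] phi -8.89
```

Request:
{"fn": "jog_arm", "kwargs": {
  "moves": [
    {"fingers": 1, "xyz": [0, -1.0, 0], "angular": [0, 0, 0]},
    {"fingers": 1, "xyz": [0.22, -1.97, -0.05], "angular": [0, 0, 0]},
    {"fingers": 1, "xyz": [0.67, -2.85, -0.16], "angular": [0, 0, 0]},
    {"fingers": 1, "xyz": [0.67, -2.85, -0.16], "angular": [0, 0, 0]}
  ]
}}

```text
clock: 8.98
position: [0.6298, 0.1544, 0.1614]
ee_rot: [-0.096, 2.476, 0.028]
force: [0.4, 0.1, -2.5]
width: 0.218
```

```bash
python3 circ.py -6.89 0.25 4; python3 - <<'E'
from h import *
b=imaging.get_image("scene")[275:375,265:375]
cv2.imwrite("pics/s5.png",cv2.resize(b,None,fx=5,fy=5,interpolation=cv2.INTER_CUBIC)[:,:,::-1])
E
```

```text
8.97 [-0.0687  0.1323  0.1614] F fix [ 0.4  0.1 -2.5] w 0.218 [ 0.12  0.4  -0.71  2.17  1.57  0.5  -0.22]
[ 0.65 -0.74 -0.15] phi -7.14
[ 1.46 -1.29 -0.33] phi -7.39
[ 2.38 -1.62 -0.55] phi -7.64
[ 3.35 -1.7  -0.77] phi -7.89
```

View pics/s5.png

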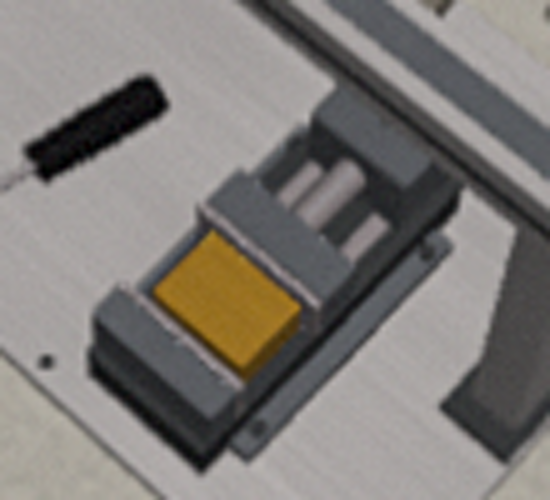

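The block (crop 228,300) lies nearly against both jaws, so contact is close. I continue in short steps and watch the force.

Request:
{"fn": "jog_arm", "kwargs": {
  "moves": [
    {"fingers": 1, "xyz": [0.3, -0.38, -0.07], "angular": [0, 0, 0]},
    {"fingers": 1, "xyz": [0.65, -0.74, -0.15], "angular": [0, 0, 0]},
    {"fingers": 1, "xyz": [1.04, -1.04, -0.24], "angular": [0, 0, 0]},
    {"fingers": 1, "xyz": [1.46, -1.29, -0.33], "angular": [0, 0, 0]},
    {"fingers": 1, "xyz": [1.46, -1.29, -0.33], "angular": [0, 0, 0]}
  ],
  "grip_force": 60
}}

```text
clock: 9.65
position: [0.6176, 0.1407, 0.1553]
ee_rot: [-0.097, 2.476, 0.028]
force: [2.6, -1.0, -2.6]
width: 0.22
```

```bash
python3 circ.py -7.39 0.125 5
```

```text
9.65 [-0.0819  0.1195  0.1553] F fix [ 2.5 -1.1 -2.6] w 0.22 [ 0.14  0.39 -0.71  2.21  1.64  0.48 -0.28]
[ 0.45 -0.19 -0.1 ] phi -7.51
[ 0.92 -0.33 -0.21] phi -7.64
[ 1.4  -0.4  -0.32] phi -7.76
[ 1.89 -0.41 -0.44] phi -7.89
[ 2.37 -0.36 -0.55] phi -8.02
```

Request:
{"fn": "jog_arm", "kwargs": {
  "moves": [
    {"fingers": 1, "xyz": [0.45, -0.19, -0.1], "angular": [0, 0, 0]},
    {"fingers": 1, "xyz": [0.92, -0.33, -0.21], "angular": [0, 0, 0]},
    {"fingers": 1, "xyz": [1.4, -0.4, -0.32], "angular": [0, 0, 0]},
    {"fingers": 1, "xyz": [1.89, -0.41, -0.44], "angular": [0, 0, 0]},
    {"fingers": 1, "xyz": [1.89, -0.41, -0.44], "angular": [0, 0, 0]}
  ]
}}

```text
clock: 10.28
position: [0.6002, 0.1349, 0.147]
ee_rot: [-0.096, 2.476, 0.028]
force: [3.8, -1.0, -4.0]
width: 0.219
```

```bash
python3 circ.py -7.89 0.125 5
```

```text
10.28 [-0.0996  0.115   0.147 ] F fix [ 3.7 -1.2 -4. ] w 0.219 [ 0.15  0.38 -0.73  2.25  1.71  0.49 -0.37]
[ 0.48  0.05 -0.11] phi -8.02
[ 0.96  0.16 -0.22] phi -8.14
[ 1.42  0.34 -0.33] phi -8.27
[ 1.85  0.57 -0.43] phi -8.39
[ 2.25  0.85 -0.52] phi -8.52
```

Request:
{"fn": "jog_arm", "kwargs": {
  "moves": [
    {"fingers": 1, "xyz": [0.48, 0.05, -0.11], "angular": [0, 0, 0]},
    {"fingers": 1, "xyz": [0.96, 0.16, -0.22], "angular": [0, 0, 0]},
    {"fingers": 1, "xyz": [1.42, 0.34, -0.33], "angular": [0, 0, 0]},
    {"fingers": 1, "xyz": [1.85, 0.57, -0.43], "angular": [0, 0, 0]},
    {"fingers": 1, "xyz": [1.85, 0.57, -0.43], "angular": [0, 0, 0]}
  ]
}}

```text
clock: 10.9
position: [0.5825, 0.1392, 0.1389]
ee_rot: [-0.096, 2.476, 0.028]
force: [3.1, -3.1, -3.3]
width: 0.217
```

```bash
python3 circ.py -8.39 0.125 5
```

```text
10.9 [-0.117   0.1206  0.1389] F fix [ 2.9 -3.4 -3.3] w 0.217 [ 0.14  0.38 -0.75  2.29  1.76  0.52 -0.45]
[ 0.4   0.28 -0.09] phi -8.52
[ 0.76  0.62 -0.18] phi -8.64
[ 1.08  0.99 -0.25] phi -8.77
[ 1.36  1.41 -0.32] phi -8.89
[ 1.58  1.85 -0.37] phi -9.02
```

Request:
{"fn": "jog_arm", "kwargs": {
  "moves": [
    {"fingers": 1, "xyz": [0.4, 0.28, -0.09], "angular": [0, 0, 0]},
    {"fingers": 1, "xyz": [0.76, 0.62, -0.18], "angular": [0, 0, 0]},
    {"fingers": 1, "xyz": [1.08, 0.99, -0.25], "angular": [0, 0, 0]},
    {"fingers": 1, "xyz": [1.36, 1.41, -0.32], "angular": [0, 0, 0]},
    {"fingers": 1, "xyz": [1.36, 1.41, -0.32], "angular": [0, 0, 0]}
  ]
}}

```text
clock: 11.52
position: [0.5686, 0.1524, 0.1329]
ee_rot: [-0.097, 2.477, 0.028]
force: [3.0, -2.8, -3.6]
width: 0.217
```

```bash
python3 circ.py -8.89 0.125 5
```

```text
11.53 [-0.1299  0.1348  0.1329] F fix [ 2.8 -3.  -3.6] w 0.217 [ 0.11  0.39 -0.77  2.32  1.77  0.56 -0.51]
[ 0.22  0.45 -0.05] phi -9.02
[ 0.38  0.92 -0.09] phi -9.14
[ 0.49  1.4  -0.12] phi -9.27
[ 0.53  1.9  -0.13] phi -9.39
[ 0.52  2.4  -0.12] phi -9.52
```

Request:
{"fn": "jog_arm", "kwargs": {
  "moves": [
    {"fingers": 1, "xyz": [0.22, 0.45, -0.05], "angular": [0, 0, 0]},
    {"fingers": 1, "xyz": [0.38, 0.92, -0.09], "angular": [0, 0, 0]},
    {"fingers": 1, "xyz": [0.49, 1.4, -0.12], "angular": [0, 0, 0]},
    {"fingers": 1, "xyz": [0.53, 1.9, -0.13], "angular": [0, 0, 0]},
    {"fingers": 1, "xyz": [0.53, 1.9, -0.13], "angular": [0, 0, 0]}
  ]
}}

```text
clock: 12.15
position: [0.5621, 0.1721, 0.1306]
ee_rot: [-0.098, 2.477, 0.03]
force: [4.3, -1.9, -4.3]
width: 0.216
```

```bash
python3 circ.py -9.39 0.125 5
```

```text
12.15 [-0.1349  0.1549  0.1306] F fix [ 4.1 -2.2 -4.3] w 0.216 [ 0.06  0.4  -0.79  2.31  1.75  0.6  -0.53]
[-0.02  0.5   0.  ] phi -9.52
[-0.09  0.99  0.02] phi -9.64
[-0.23  1.47  0.05] phi -9.77
[-0.42  1.93  0.1 ] phi -9.89
[-0.67  2.36  0.15] phi -10.02
```

Request:
{"fn": "jog_arm", "kwargs": {
  "moves": [
    {"fingers": 1, "xyz": [-0.02, 0.5, 0], "angular": [0, 0, 0]},
    {"fingers": 1, "xyz": [-0.09, 0.99, 0.02], "angular": [0, 0, 0]},
    {"fingers": 1, "xyz": [-0.23, 1.47, 0.05], "angular": [0, 0, 0]},
    {"fingers": 1, "xyz": [-0.42, 1.93, 0.1], "angular": [0, 0, 0]},
    {"fingers": 1, "xyz": [-0.42, 1.93, 0.1], "angular": [0, 0, 0]}
  ]
}}

```text
clock: 12.78
position: [0.5648, 0.1911, 0.1325]
ee_rot: [-0.097, 2.476, 0.029]
force: [3.9, -3.0, -3.8]
width: 0.22
```

```bash
python3 circ.py -9.89 0.125 5; python3 - <<'E'
from h import *
a=cv2.resize(imaging.get_image("wrist"),(467,350))
b=cv2.resize(imaging.get_image("scene")[285:375,275:360],(331,350),interpolation=cv2.INTER_CUBIC)
cv2.imwrite("pics/s6.png",np.hstack([a,b])[:,:,::-1])
E
```

```text
12.78 [-0.1308  0.1737  0.1325] F fix [ 3.6 -3.2 -3.8] w 0.22 [ 0.02  0.42 -0.79  2.29  1.7   0.63 -0.51]
[-0.25  0.43  0.06] phi -10.02
[-0.54  0.83  0.12] phi -10.14
[-0.89  1.18  0.2 ] phi -10.27
[-1.27  1.49  0.29] phi -10.39
[-1.69  1.74  0.39] phi -10.52
```

View pics/s6.png

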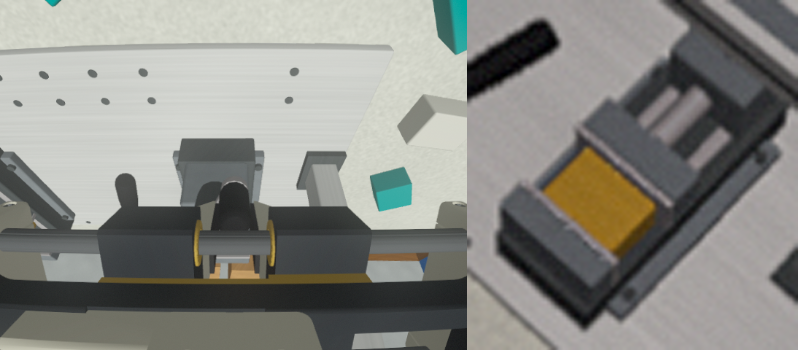

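The knob is still held (wrist view, 233,205), and the block (600,200) now fills the gap between the jaws. I continue until the force rises.

Request:
{"fn": "jog_arm", "kwargs": {
  "moves": [
    {"fingers": 1, "xyz": [-0.25, 0.43, 0.06], "angular": [0, 0, 0]},
    {"fingers": 1, "xyz": [-0.54, 0.83, 0.12], "angular": [0, 0, 0]},
    {"fingers": 1, "xyz": [-0.89, 1.18, 0.2], "angular": [0, 0, 0]},
    {"fingers": 1, "xyz": [-0.89, 1.18, 0.2], "angular": [0, 0, 0]}
  ]
}}

```text
clock: 13.38
position: [0.572, 0.2031, 0.1363]
ee_rot: [-0.097, 2.476, 0.028]
force: [3.1, -4.2, -2.7]
width: 0.219
```

```bash
python3 circ.py -10.27 0.125 5
```

```text
13.38 [-0.1228  0.1851  0.1363] F fix [ 2.8 -4.4 -2.7] w 0.219 [-0.    0.42 -0.79  2.26  1.66  0.64 -0.48]
[-0.39  0.31  0.09] phi -10.39
[-0.8   0.56  0.18] phi -10.52
[-1.25  0.76  0.29] phi -10.64
[-1.72  0.9   0.39] phi -10.77
[-2.2   0.98  0.51] phi -10.89
```

Request:
{"fn": "jog_arm", "kwargs": {
  "moves": [
    {"fingers": 1, "xyz": [-0.39, 0.31, 0.09], "angular": [0, 0, 0]},
    {"fingers": 1, "xyz": [-0.8, 0.56, 0.18], "angular": [0, 0, 0]},
    {"fingers": 1, "xyz": [-1.25, 0.76, 0.29], "angular": [0, 0, 0]},
    {"fingers": 1, "xyz": [-1.25, 0.76, 0.29], "angular": [0, 0, 0]}
  ]
}}

```text
clock: 13.88
position: [0.5818, 0.2109, 0.141]
ee_rot: [-0.097, 2.478, 0.027]
force: [-4.3, -6.7, 1.5]
width: 0.214
```

```bash
python3 circ.py -10.64 0.125 5
```

```text
13.88 [-0.1124  0.1922  0.141 ] F fix [-4.8 -6.4  1.5] w 0.214 [-0.01  0.43 -0.78  2.23  1.62  0.64 -0.43]
[-0.47  0.14  0.11] phi -10.77
[-0.95  0.22  0.22] phi -10.89
[-1.43  0.24  0.33] phi -11.02
[-1.92  0.2   0.44] phi -11.14
[-2.4   0.09  0.55] phi -11.27
```

Request:
{"fn": "jog_arm", "kwargs": {
  "moves": [
    {"fingers": 1, "xyz": [-0.24, 0.08, 0.05], "angular": [0, 0, 0]},
    {"fingers": 1, "xyz": [-0.47, 0.14, 0.11], "angular": [0, 0, 0]},
    {"fingers": 1, "xyz": [-0.71, 0.19, 0.16], "angular": [0, 0, 0]},
    {"fingers": 1, "xyz": [-0.71, 0.19, 0.16], "angular": [0, 0, 0]}
  ]
}}

```text
clock: 14.38
position: [0.5862, 0.2129, 0.1429]
ee_rot: [-0.099, 2.481, 0.026]
force: [-15.2, -9.5, 5.3]
width: 0.216
```

```bash
python3 circ.py -10.83 0.06 8
```

```text
14.38 [-0.1079  0.1939  0.1429] F fix [-15.9  -8.4   5.3] w 0.216 [-0.01  0.43 -0.78  2.21  1.6   0.64 -0.4 ]
[-0.23  0.03  0.05] phi -10.89
[-0.47  0.05  0.11] phi -10.95
[-0.7   0.05  0.16] phi -11.01
[-0.93  0.04  0.21] phi -11.07
[-1.17  0.01  0.26] phi -11.13
[-1.4  -0.03  0.32] phi -11.19
[-1.62 -0.08  0.37] phi -11.25
[-1.85 -0.15  0.42] phi -11.31
```

Request:
{"fn": "jog_arm", "kwargs": {
  "moves": [
    {"fingers": 1, "xyz": [-0.23, 0, 0.05], "angular": [0, 0, 0]},
    {"fingers": 1, "xyz": [-0.47, 0, 0.11], "angular": [0, 0, 0]},
    {"fingers": 1, "xyz": [-0.47, 0, 0.11], "angular": [0, 0, 0]}
  ]
}}

```text
clock: 14.75
position: [0.5893, 0.2139, 0.1443]
ee_rot: [-0.101, 2.482, 0.027]
force: [-19.5, -8.6, 6.0]
width: 0.216
```

```bash
python3 circ.py -10.95 0.06 3
```

```text
14.75 [-0.1047  0.1946  0.1443] F fix [-20.1  -7.1   6. ] w 0.216 [-0.01  0.43 -0.78  2.2   1.59  0.64 -0.39]
[-0.23  0.    0.05] phi -11.01
[-0.47 -0.01  0.1 ] phi -11.07
[-0.7  -0.04  0.16] phi -11.13
```

Request:
{"fn": "jog_arm", "kwargs": {
  "moves": [
    {"fingers": 1, "xyz": [-0.23, 0, 0.05], "angular": [0, 0, 0]},
    {"fingers": 1, "xyz": [-0.47, 0, 0.1], "angular": [0, 0, 0]},
    {"fingers": 1, "xyz": [-0.47, 0, 0.1], "angular": [0, 0, 0]}
  ]
}}

```text
clock: 15.12
position: [0.5923, 0.2146, 0.1456]
ee_rot: [-0.102, 2.484, 0.028]
force: [-24.9, -8.4, 8.0]
width: 0.219
```

```bash
python3 circ.py -11.0 0.06 3
```

```text
15.12 [-0.1016  0.1951  0.1456] F fix [-25.4  -6.5   8. ] w 0.219 [-0.    0.43 -0.78  2.19  1.58  0.63 -0.37]
[-0.23 -0.01  0.05] phi -11.06
[-0.47 -0.03  0.1 ] phi -11.12
[-0.7  -0.07  0.16] phi -11.18
```

Request:
{"fn": "jog_arm", "kwargs": {
  "moves": [
    {"fingers": 1, "xyz": [-0.23, 0, 0.05], "angular": [0, 0, 0]},
    {"fingers": 1, "xyz": [-0.47, -0.03, 0.1], "angular": [0, 0, 0]},
    {"fingers": 1, "xyz": [-0.47, -0.03, 0.1], "angular": [0, 0, 0]}
  ]
}}

```text
clock: 15.5
position: [0.5955, 0.2151, 0.147]
ee_rot: [-0.104, 2.486, 0.029]
force: [-29.6, -8.6, 7.2]
width: 0.219
```

```bash
python3 circ.py -11.08 0.06 3
```

```text
15.5 [-0.0984  0.1953  0.147 ] F fix [-30.1  -6.4   7.2] w 0.219 [-0.    0.43 -0.78  2.18  1.57  0.63 -0.35]
[-0.23 -0.03  0.05] phi -11.14
[-0.46 -0.07  0.1 ] phi -11.2
[-0.69 -0.13  0.15] phi -11.26
```

The knob force is about 24 N tangentially, which is firm. I ease the command back to take the load off, open the fingers, and retreat along the tool axis.

Request:
{"fn": "jog_arm", "kwargs": {
  "moves": [
    {"fingers": 1, "xyz": [0.3, 0, -0.06], "angular": [0, 0, 0]},
    {"fingers": 1, "xyz": [0.45, 0, -0.1], "angular": [0, 0, 0]},
    {"fingers": 0.2, "xyz": [0.45, 0, -0.1], "angular": [0, 0, 0]},
    {"fingers": 0.2, "xyz": [0.45, 0, -0.1], "angular": [0, 0, 0]},
    {"fingers": 0.2, "xyz": [0.45, 0, -0.1], "angular": [0, 0, 0]},
    {"fingers": 0.2, "xyz": [0.45, 0, -0.1], "angular": [0, 0, 0]},
    {"fingers": 0.2, "xyz": [0.45, 0, -0.1], "angular": [0, 0, 0]}
  ]
}}

```text
clock: 16.38
position: [0.5982, 0.215, 0.1492]
ee_rot: [-0.097, 2.476, 0.03]
force: [-0.4, 0.2, 0.2]
width: 0.402
```

Request:
{"fn": "jog_arm", "kwargs": {
  "moves": [
    {"fingers": 0.2, "xyz": [0, 0, -2], "angular": [0, 0, 0]},
    {"fingers": 0.2, "xyz": [0, 0, -5], "angular": [0, 0, 0]},
    {"fingers": 0, "xyz": [0, 0, -9], "angular": [0, 0, 0]},
    {"fingers": 0, "xyz": [0, 0, -13], "angular": [0, 0, 0]},
    {"fingers": 0, "xyz": [0, 0, -13], "angular": [0, 0, 0]},
    {"fingers": 0, "xyz": [0, 0, -13], "angular": [0, 0, 0]}
  ]
}}

```text
clock: 17.12
position: [0.5187, 0.2082, 0.2513]
ee_rot: [-0.096, 2.476, 0.028]
force: [-0.0, 0.1, -0.6]
width: 0.505
```

```bash
python3 - <<'E'
from h import *
s=arm.observe(); print(s['clock'],Fi(s['position']),s['force'],s['width'])
b0=cv2.imread("pics/scene0.png")[:,:,::-1]; b1=imaging.get_image("scene"); w=imaging.get_image("wrist")
cv2.imwrite("pics/wend.png",w[:,:,::-1])
c=lambda b:cv2.resize(b[220:375,195:365],(390,356),interpolation=cv2.INTER_CUBIC)
cv2.imwrite("pics/s7.png",np.hstack([c(b1),cv2.resize(w[:300],(400,187)).repeat(1,0) if 0 else cv2.copyMakeBorder(cv2.resize(w[:300],(400,187)),0,169,0,0,cv2.BORDER_CONSTANT)])[:,:,::-1])
def jaw(b): # brass area/centroid in scene
    hsv=cv2.cvtColor(np.ascontiguousarray(b),cv2.COLOR_RGB2HSV); m=cv2.inRange(hsv,(12,120,80),(30,255,255)); m[:240]=0; m[360:]=0; m[:,:200]=0; m[:,345:]=0
    n,l,st,ce=cv2.connectedComponentsWithStats(m); return [(st[i][4],ce[i].round(1).tolist()) for i in range(1,n) if st[i][4]>60]
print("start",jaw(b0)); print("end",jaw(b1))
# change map outside the left vise
d=cv2.absdiff(np.ascontiguousarray(b0),b1).max(2)>40
for nm,(u,v,r) in dict(rightvise=(235,262,30),driver=(272,308,28),bottle=(458,408,25),brush=(224,140,25)).items(): print(nm,d[v-r:v+r,u-r:u+r].sum())
E
```

```text
17.125 [-0.17548619  0.19409617  0.25133045] [-0.00215327  0.11975653 -0.60883553] 0.5049988872043629
start [(np.int32(164), [228.1, 261.5]), (np.int32(427), [310.9, 333.5])]
end [(np.int32(163), [228.2, 261.6]), (np.int32(400), [308.7, 336.1])]
rightvise 0
driver 15
bottle 0
brush 0
```

View pics/s7.png

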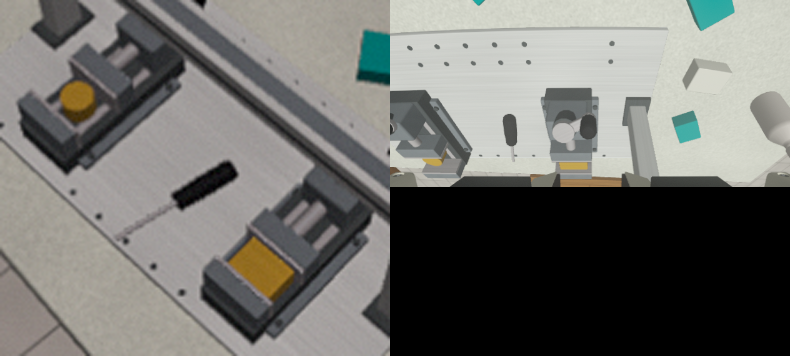

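The final picture shows the block (260,268) tight between both jaws. The slug (77,100) and screwdriver are unchanged, and the hand is off the knob and clear. I hand the job in.

```bash
python3 -c "
from cell import job; print(job.sign_off())"
```

```text
the job is handed in; nothing more can be done
None
```

I clamped the rectangular block in the left vise and let go of the crank, then handed the job in at about 17 s of the 56 s allowed. The sign-off gives no verdict.

- **Turning:** I gripped the left crank's knob along its leaning axis and turned it clockwise by about 11 rad. The knob force rose from about 4 N of friction to about 24 N, which is firm. I then eased the load off, opened the fingers and backed clear of the crank.
- **Clamp check:** After release the hand read under 1 N, and the last pictures show the block tight between both jaws. I could not read the jaw force on the block directly, so firm clamping rests on the knob force and the pictures.
- **Other items:** The slug moved about 0.1 px in the scene view. I saw no change around the right vise, bottle or brush. The screwdriver's window showed 15 changed pixels, but it also covers a corner of the left vise, and the screwdriver looks unmoved.
- **Disagreement:** The first top-camera and wrist-camera measurements of the hub differed by about 4 mm sideways. I went with the wrist camera, and a closer view agreed with it.

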